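Put the upper shelf back on the two-tier spice rack

TASK

Put the loose upper shelf back on the spice rack. It stands on edge in the drying stand: lift it out by its top edge, lay it flat on the worktop or hob with its black handle up and let go of it; then take it by the handle, lower it level onto the rack so that all four corner holes drop over the four posts and it rests fully down on their shoulders, let go, and press the red lock button in the handle down to its stop. Do not disturb the two tins on the rack's lower tier, the salt shaker or the kitchen timer.

Things in the scene. Friction and masses are not known exactly. Their poses are not given: they have to be found in the camera images.
- shelf_mid (a point): Centre of the loose shelf's plate, half-way through it: pale wood, 140 (x) x 200 (y) x 8 mm thick (z), 0.25 to 0.5 kg. z points out of the upper face, which bears the handle. A round 12 mm through hole with 1 mm chamfers at each corner, 52 mm along x and 80 mm along y from here. At both short ends a 5 mm wide lip stands 13 mm above the upper face; the long edges are plain.
- shelf: The same shelf, origin at the centre of the plate's underside, same axes. At the start it stands on its +x long edge in the drying stand, nearly upright, the handle facing away from the robot; its top is about 156 mm above the worktop.
- shelf_edge (a point): Middle of the shelf's -x long edge (70 mm from shelf_mid along -x, half the thickness), same axes. It is the top edge at the start, where the plate can be gripped across its 8 mm; free for 60 mm below the edge on both sides.
- rack_seat (a point): Centre of the fixed rack, level with the shoulders of its four posts, 110 mm above the worktop; z up, y along its long side. Posts stand 52 mm along x and 80 mm along y from here: 17 mm thick up to the shoulder, then a 9 mm pin that rises 26 mm, its last 6 mm tapering. The shelf's holes go over the pins (a half turn fits as well); seated, shelf_mid is 4 mm above this point.
- rack: The same rack, origin at the centre of its underside on the worktop, same axes. Its lower tier is a wooden plate 140 (x) x 200 (y) mm with its top 20 mm over the worktop, on which two tins stand. The worktop between rack and hob (x 0.46 to 0.70, y -0.13 to 0.09 m) is free.
- stand: Drying stand, fixed on the black hob (6 mm above the worktop), origin at the centre of its underside: wooden board 100 (x) x 170 (y) x 10 mm with two steel wire hoops, 107 mm wide along y, 58 mm high, with a 12 mm slot along y between them for the shelf. The shelf must be pulled straight up and is clear of the hoops after 50 mm. The handle is on the +x side.
- shelf_handle (a point): Grip point in the shelf's black handle, same axes as the shelf, 34 mm out (+z) from shelf_mid. The handle is an upright block on the centre of the upper face: 18 mm wide (x), 66 mm long (y), rising 45 mm above the face; gripped across its 18 mm width. This point is 30 mm above the face, 15 mm below the block's top. The shelf's mass centre lies under it, close to the plate.
- lock_top (a point): Centre of the top face of the red lock button, a spring plunger 15 mm in diameter that stands 10 mm proud of the middle of the handle's top. z points out of the button; it is pressed along -z (downwards when the shelf lies flat).
- lock (a joint): Travel of the red lock button in m: 0 out, 0.006 at its stop (still 4 mm proud of the handle). The spring needs about 2 N to start and 6 N at the stop; it springs back when let go.
- mustard_tin_mid (a point): Centre of the taller tin on the rack's lower tier, 57 mm in diameter, 72 mm high; loose, z up. Leave alone.
- salve_tin_mid (a point): Centre of the low round tin with a red lid on the rack's lower tier, 58 mm in diameter, 50 mm high; loose, z up. Leave alone.
- salt_shaker_mid (a point): Centre of the glass salt shaker with white contents on the worktop, 43 mm in diameter, 78 mm high; loose, z up. Leave alone.
- kitchen_timer_mid (a point): Centre of the round red-and-white kitchen timer on the worktop, 69 mm in diameter, 54 mm high; loose, z up. Leave alone.
Mind the look-alikes: they are no part of the job. What is shaped like the part that bears salt_shaker_mid but blue is not meant.

How it is judged:
On the way, in this order (a step that is already met when the one before it is completed fails the run):
1. the shelf lies flat on the worktop or hob, handle up, let go (height (world z) of shelf_mid below 0.02 m and angle between shelf_mid's own z axis and vertical below 0.08 rad and contact force between the fingers and shelf below 0.05 N and linear speed of shelf below 0.02 m/s), for 0.2 s.
2. the shelf rests fully down on the shoulders of all four posts, level, let go (horizontal distance between shelf_mid and rack_seat below 0.005 m and z of shelf_mid in the frame of rack_seat between 0.001 and 0.007 m and angle between shelf_mid's own z axis and vertical below 0.035 rad and angle between the y axis of shelf_mid and the y axis of rack_seat, either way round below 0.06 rad and contact force between the fingers and shelf below 0.05 N and linear speed of shelf below 0.02 m/s), for 0.2 s.
3. the red lock button is pressed to its stop (horizontal distance between shelf_mid and rack_seat below 0.005 m and z of shelf_mid in the frame of rack_seat between 0.001 and 0.007 m and angle between shelf_mid's own z axis and vertical below 0.035 rad and angle between the y axis of shelf_mid and the y axis of rack_seat, either way round below 0.06 rad and value of joint lock above 0.005 m), for 0.05 s.
At the end, for the whole second after the job is handed in: The shelf rests level on the shoulders of the rack's four posts, a pin through each corner hole (centre within 5 mm, height within 3 mm, level within 2 degrees), let go and at rest, the lock button out again, the bystanders upright where they were (all of step 2 and value of joint lock below 0.002 m and angle between each of mustard_tin_mid, salve_tin_mid, salt_shaker_mid, kitchen_timer_mid's own z axis and vertical below 0.2 rad); the robot touches nothing.
It fails at once if the taller tin is moved by more than 25 mm or tipped (distance of mustard_tin_mid from where it was at the start of the episode above 0.025 m or angle between mustard_tin_mid's own z axis and vertical above 0.4 rad).
It fails at once if the red-lidded tin is moved by more than 25 mm or tipped (distance of salve_tin_mid from where it was at the start of the episode above 0.025 m or angle between salve_tin_mid's own z axis and vertical above 0.4 rad).
It fails at once if the salt shaker is moved by more than 25 mm or tipped (distance of salt_shaker_mid from where it was at the start of the episode above 0.025 m or angle between salt_shaker_mid's own z axis and vertical above 0.4 rad).
It fails at once if the kitchen timer is moved by more than 25 mm or tipped (distance of kitchen_timer_mid from where it was at the start of the episode above 0.025 m or angle between kitchen_timer_mid's own z axis and vertical above 0.4 rad).
It also fails if it takes over 72 s, if anything falls off the work surface, if the arm or the gripper's body presses on something with over 40 N, if the wrist force passes 120 N, or if a joint passes its speed limit or range.

ROBOT

A 6-joint arm with a two-finger parallel gripper is mounted at the origin on a cart in front of the work surface, level with it; the furniture and walls round the work are solid. World frame = base frame: x ahead of the robot, y to its left, z up, the work surface at z = 0. Lengths are in m, angles in rad, forces in N, time in s.
With the tool pointing down it reaches from about 0.35 to 0.975 m from the base axis. Payload 4.9 kg.
Tool frame: the origin (TCP) lies on the mounting face of the last link; the fingertips stand 173 mm ahead of it and the grasp point (between the pads) lies 155 mm ahead of it; z points along the fingers, y is the line along which they close (so a half turn about z gives the same grasp; the last joint's range is limited). The gripper opens to 85 mm and grips with 20 to 120 N. Pads are 22 mm wide; open, the fingers measure 114 mm over their backs; the gripper's body (76 mm by 85 mm) begins 54 mm behind the grasp point. The pads swing forward as they close: fully open they stand 13 mm farther back than shut.
Start: joints at [1.152, 0.053, 1.613, -0, 1.476, -0.119], TCP at [0.185, 0.597, 0.405] pointing down, gripper open.
Joint ranges: [-3.01, 3.01], [-1.01, 2.22], [0.06, 2.58], [-1.02, 4.17], [0.09, 2.62], [-3.14, 3.14]. Speed limits (rad/s): [2.57, 2.57, 3.14, 3.14, 3.14, 3.14].

INTERFACE

Orientations are given as a rotation vector (axis times angle).
In Python, from station import monitor, eyes, finish_job gives the robot as it stands. The module is installed in compiled form; this text tells all that it offers.
- The arm moves only by the tool step_arm, never from a script. Its argument "commands" is a list of rows, each a list of 3 entries, a list of its own where there are three numbers: the opening in per cent of the stroke, from 0 (shut) to 100 (fully open), then the shift along the tool's x, y, z in mm, then the turn about the tool's z in degrees. In form: [[hand, [x, y, z], yaw], ...]. A call has 1 to 12 rows; each row is the pose to reach, as a shift and turn from the pose commanded when the call began, along the tool's axes at that moment; what a row does not reach only later rows make up. A row lasts 1/8 s, in which the tool goes at most 62.5 mm and 10.7 degrees, less where a joint would pass 70% of its speed; a pose out of reach is approached as far as the arm can. A call with a gripper value outside its range is refused whole. The fingers move at their own pace and stop on an object; "squeeze" is the grip in N (left out, the last holds). Time passes only in rows, so rows that repeat a pose let the fingers close. It gives the time, the measured TCP pose, the force, the opening and the grip force at its end, in the units of the state.
- monitor.get_obs(): the state, without advancing time (a new reading comes with each control period).
- eyes.get_image(name): name is "scene" or "top"; returns the picture (384x512x3 uint8, red, green, blue); there is no depth.
- eyes.camera_info(name): a dict with "camera_matrix" (3x3 intrinsics, pixels), "k1" (the pictures are not rectified: a ray, as slopes to the right and down, at radius r is drawn at 1 + k1 r^2 times it, then the intrinsics apply), "extrinsics" (4x4, takes a point from camera to world coordinates). Camera axes: x right, y down, z forward; pixel columns grow to the right and rows downward; lengths in m; the calibration is good to about 2 mm. A picture is of the moment at which its call begins. camera_info takes no time and is no camera call.
- finish_job(): hands the job in; it is judged then, once.
The state is a dict: "t": time; "q": joint angles; "dq": joint speeds; "effort": joint torques, N m; "tool_pos": TCP position; "tool_rot": TCP orientation; "contact_force": force on the tool from outside, world axes, zero at the start; "wrist_torque": the same for the moment, N m; "opening": finger opening in m; "grip_force": force on a finger pad.
Only numpy, scipy, OpenCV 4.12 (cv2) and the standard library are available. Lean on these libraries where they do the work, as an engineer would, in place of code of your own. Each camera call takes 0.05 s, during which the arm holds its last target. There are 200 camera calls.

## Working session

There is one attempt and no reset: what is moved stays moved. The work goes in short steps, Python scripts to look and compute and a tool call to move; the robot and the scene stay as the last step left them, time stands still between calls to the robot, and variables do not carry over. Pictures are saved under pics/ and viewed, at most 10 in all, crops included, and the job is handed in when it is done.

Besides the shell and the picture viewer there is one more tool, called as name([rows], argument=value, ...), one row to a line, values as JSON. step_arm: Moves the arm, as the interface text tells. Its arguments: {"type":"object","properties":{"commands":{"type":"array"},"squeeze":{"type":"number"}},"required":["commands"]}

```bash
mkdir -p pics; python3 - <<'E'
from station import monitor, eyes
import cv2,numpy as np
for n in("scene","top"):
    im=eyes.get_image(n); cv2.imwrite(f"pics/{n}0.png",im[:,:,::-1])
    c=eyes.camera_info(n); print(n,c["camera_matrix"],c["k1"],c["extrinsics"])
print(monitor.get_obs())
E
```

```text
scene [[357.64523933   0.         258.42444094]
 [  0.         357.64523933 195.17576875]
 [  0.           0.           1.        ]] 0.03617469781562728 [[-0.04064296 -0.67014929  0.74111273 -0.04957878]
 [-0.999173    0.02636291 -0.03095651 -0.0704774 ]
 [ 0.0012076  -0.741758   -0.67066655  0.76316187]
 [ 0.          0.          0.          1.        ]]
top [[376.25156206   0.         261.13672322]
 [  0.         376.25156206 192.00678179]
 [  0.           0.           1.        ]] -0.08300897437478752 [[-0.41554392 -0.88870222  0.19373077  0.38741599]
 [-0.90956391  0.40504655 -0.09290203  0.00567326]
 [ 0.00409226 -0.21481539 -0.9766461   1.40299397]
 [ 0.          0.          0.          1.        ]]
{'t': 0.1, 'q': array([ 1.15197671e+00,  5.32885724e-02,  1.61418636e+00, -3.43480184e-06,
        1.47600889e+00, -1.19034043e-01]), 'dq': array([ 9.13999352e-04, -2.80244552e-03, -1.01697014e-03, -1.64830104e-04,
        2.12346551e-03,  5.77615171e-05]), 'effort': array([ 1.66002678e-06, -3.94908178e+01, -3.71361601e+01, -1.57443424e-04,
        3.97659969e-03, -1.75434639e-05]), 'tool_pos': array([0.18448872, 0.59688579, 0.40356934]), 'tool_rot': array([-4.69065452e-01, -3.10587147e+00,  2.86484020e-03]), 'contact_force': array([ 0.78024145, -0.35705033, -1.0357398 ]), 'wrist_torque': array([-0.03718475, -0.01667034,  0.00699479]), 'grip_force': 0.0, 'opening': 0.08530683972686055}
```

View pics/scene0.png

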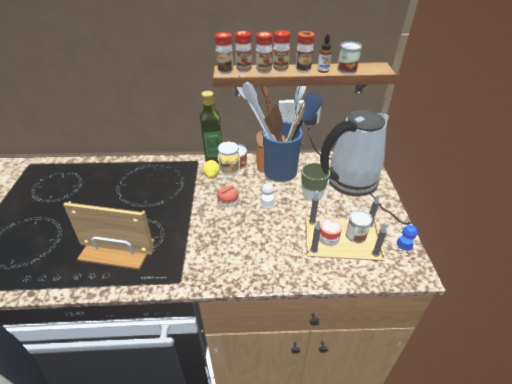

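View pics/top0.png

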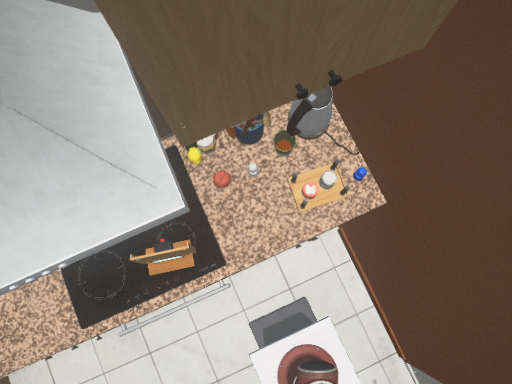

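The scene view shows:
- The pale shelf standing on edge at about (112,230), with its top edge running from (67,205) to (149,212).
- The rack, with four dark posts around (343,238) and two tins.
- The white salt shaker at (267,195) and its blue look-alike at (407,237).
- The timer at (228,193).

In the top view, the shelf edge is at about (162,253) and the rack at about (319,187). There is a hood close to the hob.

These could be taken for the shelf:
- The shelf on edge at (112,230).
- The stand's board at (112,257).
- The rack's lower plate at (343,240).
- The wall shelf at (305,73).

I choose the one standing on edge at (112,230), and will check it in a close crop.

```bash
python3 - <<'E'
import cv2,numpy as np
s=cv2.imread("pics/scene0.png");t=cv2.imread("pics/top0.png")
def p(im,x,y,k,w=400,h=300):
    c=im[y:y+h//k,x:x+w//k]; c=cv2.resize(c,None,fx=k,fy=k,interpolation=cv2.INTER_CUBIC)
    for i in range(0,w//k,10):cv2.line(c,(i*k,0),(i*k,5),(0,255,255),1)
    for i in range(0,h//k,10):cv2.line(c,(0,i*k),(5,i*k),(0,255,255),1)
    return cv2.resize(c,(w,h))
cv2.imwrite("pics/crop1.png",np.vstack([np.hstack([p(s,60,195,4),p(s,295,190,4)]),np.hstack([p(t,120,225,5),p(t,280,150,5)])]))
E
```

```text
(no output)
```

View pics/crop1.png

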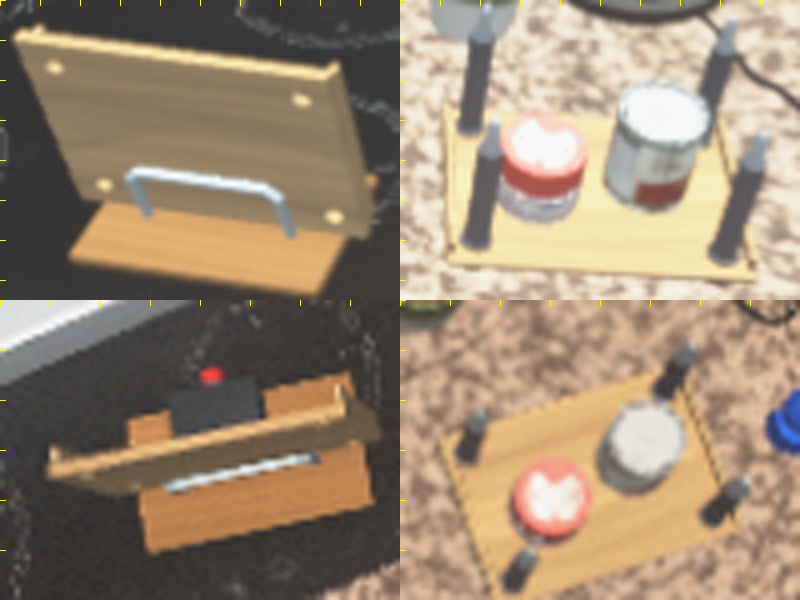

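The crop confirms it. The upper-left panel shows the shelf's underside towards the robot, with four light hole spots at about (73.5,212), (135.5,220), (86,241) and (143.7,249). The hoop is in front of it, and the red button and black handle are on the far side, with the button at (162,240) in the top view. The rack's four pin tips are visible in both views.

```bash
cat > h.py <<'E'
import cv2,numpy as np
from station import eyes,monitor
from scipy.spatial.transform import Rotation as R
C={n:eyes.camera_info(n) for n in("scene","top")}
def ray(n,px):
    c=C[n];K=np.array(c["camera_matrix"]);E=np.array(c["extrinsics"])
    u=cv2.undistortPoints(np.array(px,float).reshape(-1,1,2),K,np.array([c["k1"],0,0,0,0.]))[:,0]
    return E[:3,3],np.c_[u,np.ones(len(u))]@E[:3,:3].T
def plane(n,px,z):
    o,d=ray(n,px); return o+d*((z-o[2])/d[:,2])[:,None]
def tri(a,b):
    o1,d1=ray("scene",a);o2,d2=ray("top",b);out=[]
    for x,y in zip(d1,d2):
        s=np.linalg.lstsq(np.c_[x,-y],o2-o1,rcond=None)[0]
        p,q=o1+s[0]*x,o2+s[1]*y;out.append(np.r_[(p+q)/2,np.linalg.norm(p-q)])
    return np.array(out)
def proj(n,P):
    c=C[n];T=np.linalg.inv(np.array(c["extrinsics"]));P=np.atleast_2d(P)
    return cv2.projectPoints(P.astype(float),cv2.Rodrigues(T[:3,:3])[0],T[:3,3],np.array(c["camera_matrix"]),np.array([c["k1"],0,0,0,0.]))[0][:,0]
E
cat > m.py <<'E'
from h import *
np.set_printoptions(precision=4,suppress=True)
def pp(P,o,off,k): return (np.array(P,float)-off+.5)/k-.5+o
S=pp([(488,10),(732,24),(495,124),(763,137)],(295,190),(400,0),4)
T=pp([(483,411),(692,348),(531,551),(744,480)],(280,150),(400,300),5)
print("tips tri",tri(S,T))
for n,x in(("scene",S),("top",T)):
    p=plane(n,x,.135);m=p.mean(0);a=p[:,:2]
    print(n,p,m, "sides",[np.linalg.norm(a[i]-a[j]) for i,j in((0,1),(2,3),(0,2),(1,3))], [np.arctan2(*(a[i]-a[j])) for i,j in((0,1),(2,3))])
pl=pp([(443,105),(448,263),(757,278)],(295,190),(400,0),4);print("plate",plane("scene",pl,.02))
pl=pp([(438,440),(498,598),(736,528),(676,370)],(280,150),(400,300),5);q=plane("top",pl,.02);print("plate top",q,q.mean(0))
# shelf pnp from holes on underside: image UL = (-x edge, +y)
H=pp([(55,68),(302,100),(104,185),(335,216)],(60,195),(0,0),4)
ob=np.array([(-52,80,0),(-52,-80,0),(52,80,0),(52,-80,0)])/1e3
c=C["scene"]
E=np.array(c["extrinsics"])
ok,rv,tv,err=cv2.solvePnPGeneric(ob,H.reshape(-1,1,2),np.array(c["camera_matrix"]),np.array([c["k1"],0,0,0,0.]),flags=cv2.SOLVEPNP_IPPE)
for r,t,e in zip(rv,tv,err):
    W=E[:3,:3]@cv2.Rodrigues(r)[0];o=E[:3,:3]@t[:,0]+E[:3,3];print("shelf",o,"\n",W,e,"edge",o+W@[-.07,0,.004])
e=pp([(17,38),(338,74)],(60,195),(0,0),4);z=.156
print("edge scene",plane("scene",e,z))
e=pp([(48,465),(340,408),(348,388),(55,450)],(120,225),(0,300),5);print("edge top",plane("top",e,z))
b=pp([(211,375)],(120,225),(0,300),5);print("button",plane("top",b,.09))
E
python3 m.py
```

```text
tips tri [[ 0.6547 -0.256   0.1314  0.0026]
 [ 0.6351 -0.4126  0.1308  0.0009]
 [ 0.5508 -0.2432  0.1309  0.002 ]
 [ 0.5343 -0.402   0.1305  0.0008]]
scene [[ 0.6505 -0.2536  0.135 ]
 [ 0.6306 -0.4098  0.135 ]
 [ 0.5469 -0.241   0.135 ]
 [ 0.5301 -0.3993  0.135 ]] [ 0.5895 -0.3259  0.135 ] sides [np.float64(0.15750288815988758), np.float64(0.15912289914871716), np.float64(0.10441202749101157), np.float64(0.10101459856749226)] [np.float64(0.1268193510716793), np.float64(0.10532456230707496)]
top [[ 0.6539 -0.2566  0.135 ]
 [ 0.6343 -0.4116  0.135 ]
 [ 0.5502 -0.2434  0.135 ]
 [ 0.5337 -0.401   0.135 ]] [ 0.593  -0.3281  0.135 ] sides [np.float64(0.1562914852572138), np.float64(0.15848800793091508), np.float64(0.104501181795257), np.float64(0.10114386733716947)] [np.float64(0.1259830675903798), np.float64(0.10466139691479356)]
plate [[ 0.6765 -0.2377  0.02  ]
 [ 0.5327 -0.2209  0.02  ]
 [ 0.5135 -0.4177  0.02  ]]
plate top [[ 0.6717 -0.2393  0.02  ]
 [ 0.5431 -0.2278  0.02  ]
 [ 0.5163 -0.4151  0.02  ]
 [ 0.646  -0.4301  0.02  ]] [ 0.5943 -0.3281  0.02  ]
shelf [0.5832 0.282  0.0825] 
 [[-0.0476  0.2069  0.9772]
 [ 0.014   0.9784 -0.2065]
 [-0.9988  0.0038 -0.0495]] [0.0508] edge [0.5904 0.2802 0.1522]
shelf [0.5822 0.276  0.0859] 
 [[-0.8863 -0.399  -0.235 ]
 [-0.4528  0.6411  0.6196]
 [-0.0966  0.6556 -0.7489]] [1.2803] edge [0.6433 0.3102 0.0896]
edge scene [[0.6075 0.3764 0.156 ]
 [0.5682 0.1769 0.156 ]]
edge top [[0.6137 0.3761 0.156 ]
 [0.5688 0.1842 0.156 ]
 [0.5788 0.1743 0.156 ]
 [0.621  0.3683 0.156 ]]
button [[0.6369 0.2677 0.09  ]]
```

```bash
cat > mv.py <<'E'
# shift in tool axes from measured pose to a world target (TCP) with tool y heading (deg)
from h import *
import sys
o=monitor.get_obs();Rt=R.from_rotvec(o["tool_rot"]).as_matrix();p=o["tool_pos"]
print("t",round(o["t"],2),"p",p.round(4),"yhead",np.degrees(np.arctan2(Rt[1,1],Rt[0,1])).round(2),"tilt",Rt[2].round(4),"open",round(o["opening"],4),"grip",round(o["grip_force"],2),"F",o["contact_force"].round(2),"q",o["q"].round(2))
a=[float(v) for v in sys.argv[1:]]
for i in range(0,len(a),4):
    print("shift mm",(1e3*Rt.T@(np.array(a[i:i+3])-p)).round(1),"yaw",round(-(a[i+3]-np.degrees(np.arctan2(Rt[1,1],Rt[0,1]))+180)%360-180,1))
E
python3 mv.py .592 .278 .36 -11.9
python3 - <<'E'
from h import *
np.set_printoptions(precision=3,suppress=True)
print("salt,timer base",plane("scene",[(267,204),(228,202)],0.003))
for z in(.5,.65,.8):print("hood",z,plane("top",[(188,205),(120,237),(0,290)],z))
E
```

```text
t 0.1 p [0.1845 0.5969 0.4036] yhead 72.82 tilt [ 2.0e-04 -1.9e-03 -1.0e+00] open 0.0853 grip 0.0 F [ 0.78 -0.36 -1.04] q [ 1.15  0.05  1.61 -0.    1.48 -0.12]
shift mm [-483.5 -184.2   43.8] yaw 84.7
salt,timer base [[ 0.749 -0.13   0.003]
 [ 0.763 -0.01   0.003]]
hood 0.5 [[0.611 0.096 0.5  ]
 [0.607 0.277 0.5  ]
 [0.608 0.6   0.5  ]]
hood 0.65 [[0.574 0.081 0.65 ]
 [0.57  0.232 0.65 ]
 [0.571 0.501 0.65 ]]
hood 0.8 [[0.537 0.066 0.8  ]
 [0.534 0.187 0.8  ]
 [0.535 0.402 0.8  ]]
```

step_arm([
  [60,[-45,-17,4],8],
  [60,[-95,-36,8],17],
  [60,[-145,-55,13],25],
  [60,[-195,-74,18],34],
  [60,[-245,-93,22],43],
  [60,[-295,-112,27],52],
  [60,[-345,-131,31],61],
  [60,[-395,-150,36],70],
  [60,[-440,-168,40],78],
  [60,[-484,-184,44],84.7],
  [60,[-484,-184,44],84.7],
])

```text
t: 1.48
tool_pos: [0.5944, 0.2761, 0.3593]
tool_rot: [-2.443, -1.975, 0.003]
contact_force: [-0.7, 0.1, 0.0]
opening: 0.051
grip_force: 0.0
```

```bash
python3 mv.py .592 .278 .303 -11.9; python3 - <<'E'
from h import *
s=eyes.get_image("scene");t=eyes.get_image("top")
a=cv2.resize(s[130:280,40:240],None,fx=2,fy=2,interpolation=cv2.INTER_CUBIC);b=cv2.resize(t[190:290,110:243],(400,300),interpolation=cv2.INTER_CUBIC)
cv2.imwrite("pics/c2.png",np.hstack([a,b])[:,:,::-1])
E
```

```text
t 1.48 p [0.5944 0.2761 0.3593] yhead -12.11 tilt [-0.0013 -0.0014 -1.    ] open 0.051 grip 0.0 F [-0.73  0.07  0.02] q [ 0.32  0.15  1.58 -0.    1.41  0.53]
shift mm [ 1.5 -2.7 56.3] yaw -0.2
```

View pics/c2.png

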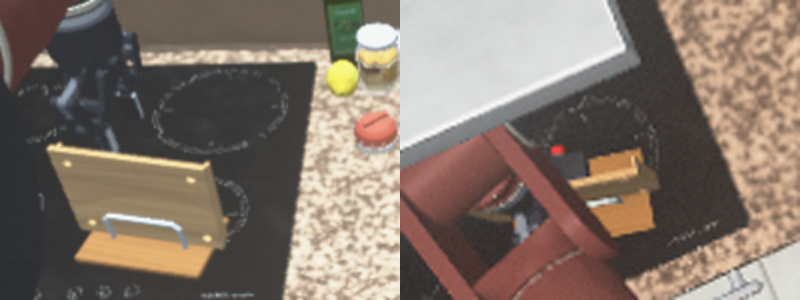

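```bash
python3 - <<'E'
from h import *
print(proj("scene",[(.5944,.2761,.195),(.5944,.2761,.25),(.592,.278,.155),(.62,.27,.195),(.567,.282,.195)]).round(1))
E
```

```text
[[ 99.9 194.8]
 [ 92.6 176.6]
 [103.7 207.7]
 [105.5 187.6]
 [ 93.8 202.8]]
```

The crop shows the open fingers straddling the shelf edge from above, with tips at about scene (95,202) and (107,182). This matches the projected positions, so I will descend and grip.

step_arm([
  [60,[1,-2,20],0],
  [60,[1,-2,40],0],
  [60,[1,-2,56],0],
  [60,[1,-2,56],0],
  [0,[1,-2,56],0],
  [0,[1,-2,56],0],
  [0,[1,-2,56],0],
  [0,[1,-2,56],0],
  [0,[1,-2,56],0],
  [0,[1,-2,56],0],
], squeeze=60)

```text
t: 2.82
tool_pos: [0.5901, 0.2803, 0.3061]
tool_rot: [-2.437, -1.977, 0.004]
contact_force: [-6.5, 0.4, 7.1]
opening: 0.007
grip_force: 58.9
```

step_arm([
  [0,[0,0,-8],0],
  [0,[0,0,-20],0],
  [0,[0,0,-35],0],
  [0,[0,0,-50],0],
  [0,[0,0,-65],0],
  [0,[0,0,-75],0],
  [0,[0,0,-75],0],
  [0,[0,0,-75],0],
], squeeze=90)

```text
t: 3.82
tool_pos: [0.5909, 0.2796, 0.3793]
tool_rot: [2.439, 1.98, -0.001]
contact_force: [-0.4, -0.1, -4.4]
opening: 0.0064
grip_force: 88.3
```

```bash
python3 mv.py .62 -.02 .36 -6.6; python3 - <<'E'
from h import *
s=eyes.get_image("scene");t=eyes.get_image("top")
a=cv2.resize(s[130:280,40:240],None,fx=2,fy=2,interpolation=cv2.INTER_CUBIC);b=cv2.resize(t[190:290,110:243],(400,300),interpolation=cv2.INTER_CUBIC)
cv2.imwrite("pics/c3.png",np.hstack([a,b])[:,:,::-1])
E
```

```text
t 3.83 p [0.5909 0.2796 0.3793] yhead -11.88 tilt [-4.e-04 -2.e-04 -1.e+00] open 0.0064 grip 88.27 F [-0.35 -0.15 -4.43] q [ 0.33  0.14  1.57 -0.    1.44  0.54]
shift mm [-287.2   90.2   19.4] yaw -5.3
```

View pics/c3.png

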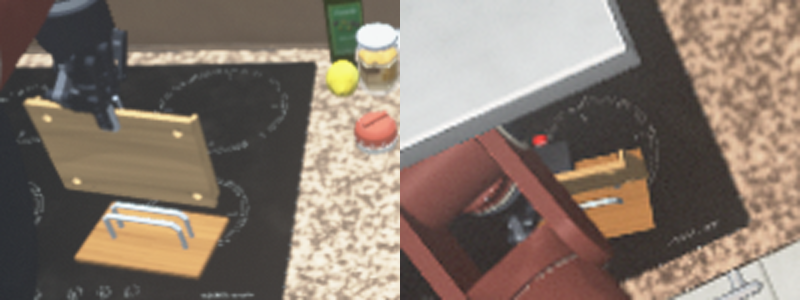

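The shelf is out of the stand and hangs level from the fingers at its centre, with the hoops free below it. I'll carry it to the free worktop.

step_arm([
  [0,[-20,5,0],0],
  [0,[-55,13,0],-1],
  [0,[-95,23,0],-2],
  [0,[-135,33,0],-3],
  [0,[-175,43,0],-4],
  [0,[-215,53,0],-5],
  [0,[-250,62,0],-5.3],
  [0,[-278,68,20],-5.3],
  [0,[-291,71,40],-5.3],
  [0,[-291,71,60],-5.3],
  [0,[-291,71,75],-5.3],
  [0,[-291,71,75],-5.3],
])

```text
t: 5.42
tool_pos: [0.5998, -0.0186, 0.3023]
tool_rot: [-2.341, -2.09, 0.004]
contact_force: [-0.5, -0.1, -4.5]
opening: 0.0062
grip_force: 88.1
```

```bash
python3 mv.py .60 -.02 .290 -6.6
```

```text
t 5.42 p [ 0.5998 -0.0186  0.3023] yhead -6.5 tilt [ 4.0e-04 -4.2e-03 -1.0e+00] open 0.0062 grip 88.12 F [-0.54 -0.1  -4.46] q [-0.15  0.08  1.76  0.    1.31 -0.04]
shift mm [-1.4  0.4 12.3] yaw 0.1
```

Lower gently until it touches.

step_arm([
  [0,[0,0,4],0],
  [0,[0,0,8],0],
  [0,[0,0,11],0],
  [0,[0,0,13],0],
  [0,[0,0,13],0],
])

```text
t: 6.05
tool_pos: [0.6004, -0.0197, 0.2916]
tool_rot: [-2.345, -2.09, 0.0]
contact_force: [-1.2, -0.4, -4.6]
opening: 0.006
grip_force: 88.2
```

step_arm([
  [0,[0,0,2],0],
  [0,[0,0,4],0],
  [0,[0,0,4],0],
])

```text
t: 6.42
tool_pos: [0.6012, -0.0198, 0.2904]
tool_rot: [2.344, 2.089, 0.002]
contact_force: [-2.3, -0.1, 4.9]
opening: 0.0061
grip_force: 89.7
```

step_arm([
  [30,[0,0,-3],0],
  [30,[0,0,-3],0],
  [30,[0,0,-3],0],
  [30,[0,0,-10],0],
  [30,[0,-6,-15],0],
  [30,[0,-15,-15],0],
  [30,[0,-27,-12],0],
  [30,[0,-39,-9],0],
  [30,[0,-50,-5],0],
  [30,[0,-61,1],0],
])

```text
t: 7.68
tool_pos: [0.5388, -0.0125, 0.2862]
tool_rot: [-2.345, -2.09, 0.001]
contact_force: [-1.1, 0.5, 0.6]
opening: 0.0255
grip_force: 0.7
```

```bash
python3 mv.py ; python3 - <<'E'
from h import *
s=eyes.get_image("scene");t=eyes.get_image("top")
a=cv2.resize(s[130:280,160:360],None,fx=2,fy=2,interpolation=cv2.INTER_CUBIC);b=cv2.resize(t[150:250,180:313],(400,300),interpolation=cv2.INTER_CUBIC)
cv2.imwrite("pics/c4.png",np.hstack([a,b])[:,:,::-1])
E
```

```text
t 7.67 p [ 0.5388 -0.0125  0.2862] yhead -6.58 tilt [ 0.    -0.001 -1.   ] open 0.0255 grip 0.72 F [-1.12  0.52  0.65] q [-0.16 -0.05  1.92 -0.    1.27 -0.05]
```

View pics/c4.png

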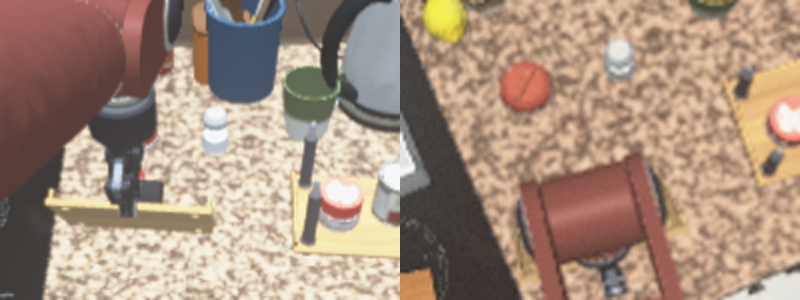

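The shelf now leans about 30° on the near finger, handle still facing away, and the timer and salt shaker are well clear. I'll keep lowering it along the arc.

step_arm([
  [30,[0,-10,6],0],
  [30,[0,-20,14],0],
  [30,[0,-29,22],0],
  [30,[0,-37,31],0],
  [30,[0,-45,41],0],
  [30,[0,-51,51],0],
  [30,[0,-57,62],0],
  [30,[0,-62,73],0],
  [30,[0,-62,73],0],
])

```text
t: 8.9
tool_pos: [0.4779, -0.0055, 0.2126]
tool_rot: [-2.345, -2.09, 0.001]
contact_force: [0.7, -0.7, -0.3]
opening: 0.0259
grip_force: 0.0
```

```bash
python3 mv.py ; python3 - <<'E'
from h import *
s=eyes.get_image("scene");t=eyes.get_image("top")
a=cv2.resize(s[130:280,160:360],None,fx=2,fy=2,interpolation=cv2.INTER_CUBIC);b=cv2.resize(t[150:250,180:313],(400,300),interpolation=cv2.INTER_CUBIC)
cv2.imwrite("pics/c5.png",np.hstack([a,b])[:,:,::-1])
E
```

```text
t 8.9 p [ 0.4779 -0.0055  0.2126] yhead -6.58 tilt [ 1.e-04 -6.e-04 -1.e+00] open 0.0259 grip 0.0 F [ 0.71 -0.71 -0.35] q [-0.17 -0.1   2.1   0.    1.14 -0.05]
```

View pics/c5.png

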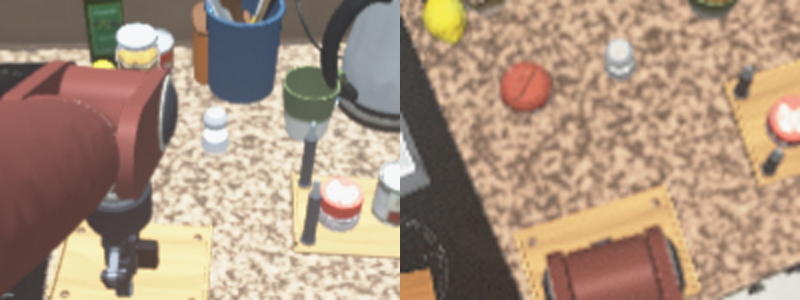

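The shelf now lies flat on the worktop, handle up, and the fingers touch nothing. I'll back away so the cameras can see it.

step_arm([
  [50,[0,0,-20],0],
  [50,[0,0,-50],0],
  [50,[0,0,-90],0],
  [50,[30,0,-130],0],
  [50,[80,0,-150],0],
  [50,[130,0,-150],0],
  [50,[180,0,-150],0],
  [50,[220,0,-150],0],
  [50,[220,0,-150],0],
])

```text
t: 10.12
tool_pos: [0.5038, 0.2152, 0.3646]
tool_rot: [2.341, 2.094, 0.003]
contact_force: [0.7, 0.1, 1.0]
opening: 0.0428
grip_force: 0.0
```

```bash
python3 mv.py ; python3 - <<'E'
from h import *
s=eyes.get_image("scene");t=eyes.get_image("top")
cv2.imwrite("pics/s6.png",s[:,:,::-1]);cv2.imwrite("pics/t6.png",t[:,:,::-1])
p=proj("scene",[(.53,-.02,0)])[0];q=proj("top",[(.53,-.02,0)])[0];print(p,q)
x,y=p.astype(int);a=cv2.resize(s[y-75:y+75,x-50:x+50],None,fx=4,fy=4,interpolation=cv2.INTER_CUBIC)
u,v=q.astype(int);b=cv2.resize(t[v-75:v+75,u-50:u+50],None,fx=4,fy=4,interpolation=cv2.INTER_CUBIC);print(x-50,y-75,u-50,v-75)
cv2.imwrite("pics/c6.png",np.hstack([a,b])[:,:,::-1])
E
```

```text
t 10.12 p [0.5038 0.2152 0.3646] yhead -6.37 tilt [ 0.001   0.0019 -1.    ] open 0.0428 grip 0.0 F [0.68 0.06 0.95] q [ 0.27 -0.1   1.83  0.    1.41  0.38]
[229.87189893 263.40326026] [249.96145677 236.09369649]
179 188 199 161
```

View pics/c6.png

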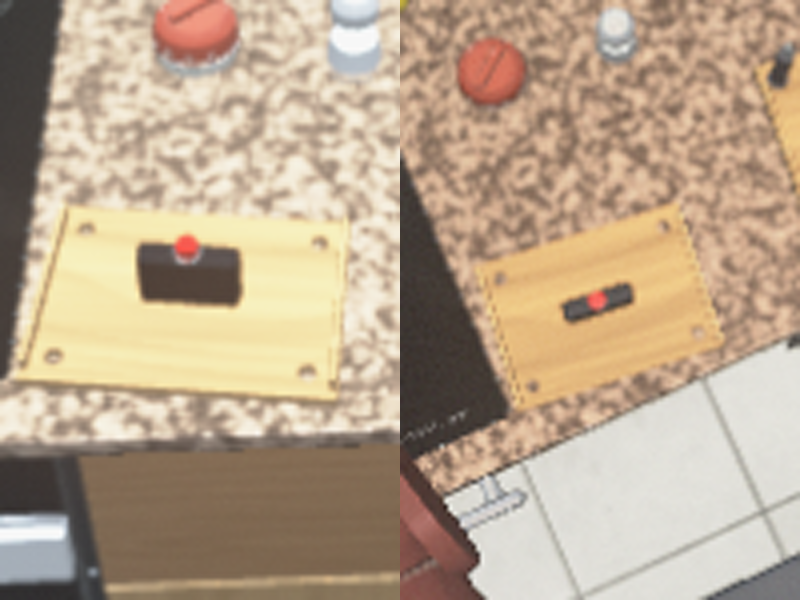

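The shelf lies flat, handle up:
- Scene crop holes: (87,229), (320,242), (54,355) and (308,370), with the red button at (186,243).
- Top crop: the button is at (597,300).

Next I'll work out the shelf's pose.

```bash
python3 - <<'E'
from h import *
np.set_printoptions(precision=4,suppress=True)
def pp(P,o,off,k): return (np.array(P,float)-off+.5)/k-.5+o
S=pp([(87,229),(320,242),(54,355),(308,370),(186,240)],(179,188),(0,0),4)
T=pp([(500,279),(665,227),(532,386),(698,331),(597,300)],(199,161),(400,0),4)
for n,x in(("scene",S),("top",T)):
    a=plane(n,x[:4],.007);m=a.mean(0);a=a[:,:2];v=a[0]-a[1]+a[2]-a[3];w=a[0]-a[2]+a[1]-a[3]
    print(n,m,"yaw",np.degrees([np.arctan2(-v[0],v[1]),np.arctan2(w[1],w[0])]),"size",np.linalg.norm(v)/2,np.linalg.norm(w)/2,"button",plane(n,x[4:],.062))
print(tri(S,T))
E
python3 mv.py
```

```text
scene [ 0.5305 -0.0121  0.007 ] yaw [-6.3923 -6.7471] size 0.15966393792494832 0.1023575413754637 button [[ 0.5322 -0.0113  0.062 ]]
top [ 0.5288 -0.0131  0.007 ] yaw [-6.5531 -7.0726] size 0.16094400737650996 0.10247119654832638 button [[ 0.5283 -0.0128  0.062 ]]
[[ 0.589   0.0607  0.0085  0.0003]
 [ 0.5695 -0.0981  0.0107  0.0021]
 [ 0.4865  0.0729  0.0099  0.    ]
 [ 0.469  -0.086   0.0097  0.001 ]
 [ 0.5277 -0.0122  0.0676  0.001 ]]
t 10.22 p [0.5037 0.2131 0.3642] yhead -6.53 tilt [-1.0e-04  1.2e-03 -1.0e+00] open 0.0427 grip 0.0 F [ 0.13 -0.77 -0.23] q [ 0.26 -0.11  1.84 -0.    1.41  0.38]
```

step_arm([
  [55,[-30,7,5],0],
  [55,[-75,17,10],0],
  [55,[-120,28,20],0],
  [55,[-165,38,40],0],
  [55,[-205,47,60],0],
  [55,[-221,51,80],0],
  [55,[-221,51,100],0],
  [55,[-221,51,120],0],
  [55,[-221,51,140],0],
  [55,[-221,51,155],0],
  [55,[-221,51,155],0],
])

```text
t: 11.6
tool_pos: [0.5281, -0.0129, 0.2076]
tool_rot: [-2.345, -2.088, 0.003]
contact_force: [-0.1, 0.2, 0.5]
opening: 0.0469
grip_force: 0.0
```

```bash
python3 mv.py .5297 -.0125 .193 -6.6
```

```text
t 11.6 p [ 0.5281 -0.0129  0.2076] yhead -6.64 tilt [ 0.     -0.0024 -1.    ] open 0.0469 grip 0.0 F [-0.13  0.19  0.51] q [-0.17  0.04  1.98 -0.    1.13 -0.05]
shift mm [ 0.6  1.5 14.6] yaw -0.0
```

step_arm([
  [55,[0.5,1.5,8],0],
  [55,[0.5,1.5,14],0],
  [55,[0.5,1.5,14],0],
  [0,[0.5,1.5,14],0],
  [0,[0.5,1.5,14],0],
  [0,[0.5,1.5,14],0],
  [0,[0.5,1.5,14],0],
  [0,[0.5,1.5,14],0],
], squeeze=60)

```text
t: 12.6
tool_pos: [0.5306, -0.012, 0.1952]
tool_rot: [2.345, 2.09, 0.001]
contact_force: [-1.1, 0.2, 4.6]
opening: 0.0172
grip_force: 60.3
```

step_arm([
  [0,[0,0,-10],0],
  [0,[0,0,-35],0],
  [0,[0,0,-65],0],
  [0,[0,0,-95],0],
  [0,[0,0,-125],0],
  [0,[0,0,-155],0],
  [0,[0,0,-170],0],
  [0,[0,0,-170],0],
], squeeze=100)

```text
t: 13.6
tool_pos: [0.5304, -0.0121, 0.3651]
tool_rot: [2.345, 2.09, 0.001]
contact_force: [0.6, -0.2, -5.0]
opening: 0.0165
grip_force: 98.2
```

```bash
python3 mv.py .5925 -.3275 .35 -6.6
```

```text
t 13.6 p [ 0.5304 -0.0121  0.3651] yhead -6.58 tilt [-1.0e-04  1.2e-03 -1.0e+00] open 0.0165 grip 98.25 F [ 0.57 -0.15 -4.96] q [-0.16 -0.15  1.87 -0.    1.41 -0.05]
shift mm [-306.2   97.8   15.3] yaw 0.0
```

step_arm([
  [0,[-20,6,0],0],
  [0,[-55,17,0],0],
  [0,[-95,30,0],0],
  [0,[-135,43,0],0],
  [0,[-175,56,0],0],
  [0,[-215,69,0],0],
  [0,[-250,80,0],0],
  [0,[-280,89,4],0],
  [0,[-300,96,10],0],
  [0,[-306,98,13],0],
  [0,[-306,98,13],0],
  [0,[-306,98,13],0],
])

```text
t: 15.1
tool_pos: [0.5928, -0.3263, 0.3518]
tool_rot: [-2.344, -2.091, -0.0]
contact_force: [0.3, 0.0, -4.5]
opening: 0.0168
grip_force: 98.1
```

```bash
python3 mv.py .5925 -.3275 .35 -6.6; python3 - <<'E'
from h import *
s=eyes.get_image("scene");t=eyes.get_image("top")
cv2.imwrite("pics/s7.png",s[:,:,::-1]);cv2.imwrite("pics/t7.png",t[:,:,::-1])
a=cv2.resize(s[155:265,290:400],(400,400),interpolation=cv2.INTER_CUBIC)
b=cv2.resize(t[140:220,275:355],(400,400),interpolation=cv2.INTER_CUBIC)
cv2.imwrite("pics/c7.png",np.hstack([a,b])[:,:,::-1])
E
```

```text
t 15.1 p [ 0.5928 -0.3263  0.3518] yhead -6.52 tilt [ 4.e-04 -1.e-04 -1.e+00] open 0.0168 grip 98.12 F [ 0.32  0.01 -4.53] q [-0.61  0.21  1.53  0.    1.4  -0.5 ]
shift mm [-1.2 -0.1  1.8] yaw 0.1
```

View pics/c7.png

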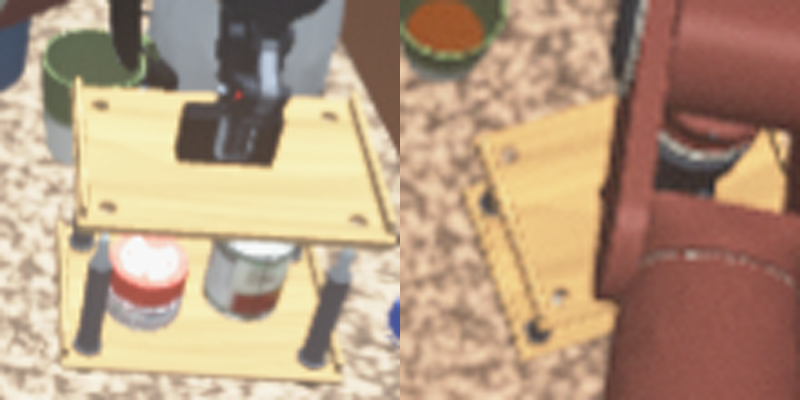

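The crop shows the shelf level above the rack:
- Scene holes at (100,105), (330,117), (108,207) and (358,220).
- Top holes at (110,155) and (160,295) in its half.
- The front pins at scene (102,240) and (347,252).

I'll compare the holes and pins as measured by the same cameras.

```bash
python3 - <<'E'
from h import *
np.set_printoptions(precision=4,suppress=True)
def pp(P,o,off,k): return (np.array(P,float)-off+.5)/k-.5+o
S=pp([(100,105),(330,117),(108,207),(358,220)],(290,155),(0,0),400/110)
T=pp([(510,155),(560,295)],(275,140),(400,0),5)
o=monitor.get_obs();p=o["tool_pos"];Rt=R.from_rotvec(o["tool_rot"]).as_matrix();z=p[2]-.1952+.0075
ex=np.array([p+Rt@[x,y,0] for y,x in((.052,.08),(.052,-.08),(-.052,.08),(-.052,-.08))]);ex[:,2]=z
a=plane("scene",S,z);b=plane("top",T,z)
print("scene-exp",(a-ex)[:,:2],(a-ex).mean(0),"\ntop-exp",(b-ex[[0,2]])[:,:2])
v=a[0]-a[1]+a[2]-a[3];print("yaw",np.degrees(np.arctan2(-v[0],v[1])))
print(tri(S[[0,2]],T)-np.c_[ex[[0,2]],[0,0]])
# red button sanity, pins: original clicks
PS=pp([(488,10),(732,24),(495,124),(763,137)],(295,190),(400,0),4);PT=pp([(483,411),(692,348),(531,551),(744,480)],(280,150),(400,300),5)
for zz in(.132,.136):
    A=plane("scene",PS,zz);B=plane("top",PT,zz);print(zz,A.mean(0),B.mean(0),"left pins",A[[0,2]].mean(0),B[[0,2]].mean(0))
print("exp left",ex[[0,2]].mean(0))
# post bases, crop1: z=.02
print(plane("scene",pp([(470,131),(479,246),(722,259)],(295,190),(400,0),4),.02))
E
```

```text
scene-exp [[-0.0026  0.001 ]
 [-0.0038  0.0012]
 [-0.0019  0.0007]
 [-0.0017  0.0012]] [-0.0025  0.001   0.    ] 
top-exp [[-0.0026 -0.0008]
 [-0.0012 -0.0009]]
yaw -6.716869379589908
[[-0.0026  0.0001  0.0001  0.0018]
 [-0.0011 -0.0003 -0.0007  0.0015]]
0.132 [ 0.5926 -0.3272  0.132 ] [ 0.5935 -0.3289  0.132 ] left pins [ 0.6018 -0.2482  0.132 ] [ 0.6026 -0.2506  0.132 ]
0.136 [ 0.5885 -0.3255  0.136 ] [ 0.5929 -0.3279  0.136 ] left pins [ 0.5977 -0.247   0.136 ] [ 0.6019 -0.2498  0.136 ]
exp left [ 0.6019 -0.2469  0.1645]
[[ 0.6499 -0.2533  0.02  ]
 [ 0.546  -0.2433  0.02  ]
 [ 0.5295 -0.3997  0.02  ]]
```

step_arm([
  [0,[-1,1.3,4],0],
  [0,[-1,1.3,9],0],
  [0,[-1,1.3,14],0],
  [0,[-1,1.3,18],0],
  [0,[-1,1.3,21],0],
  [0,[-1,1.3,24],0],
  [0,[-1,1.3,24],0],
])

```text
t: 16.08
tool_pos: [0.5938, -0.3284, 0.3273]
tool_rot: [-2.345, -2.09, 0.0]
contact_force: [0.7, 0.6, -3.6]
opening: 0.0166
grip_force: 98.1
```

```bash
python3 mv.py .594 -.3275 .325 -6.6; python3 -c "
from station import monitor;print(monitor.get_obs()['wrist_torque'])"
```

```text
t 16.07 p [ 0.5938 -0.3284  0.3273] yhead -6.58 tilt [ 3.e-04 -5.e-04 -1.e+00] open 0.0166 grip 98.11 F [ 0.75  0.57 -3.64] q [-0.61  0.23  1.55 -0.    1.36 -0.5 ]
shift mm [0.9 0.1 2.3] yaw 0.0
[-0.00410993 -0.01766731 -0.00129119]
```

step_arm([
  [0,[0.5,0,2],0],
  [0,[0.5,0,4],0],
  [0,[0.5,0,6],0],
  [0,[0.5,0,6],0],
])

```text
t: 16.58
tool_pos: [0.5939, -0.3279, 0.3214]
tool_rot: [-2.345, -2.09, 0.0]
contact_force: [0.8, 0.6, -4.6]
opening: 0.0164
grip_force: 98.1
```

step_arm([
  [0,[0,0,3],0],
  [0,[0,0,6],0],
  [0,[0,0,9],0],
  [0,[0,0,12],0],
  [0,[0,0,14],0],
  [0,[0,0,15],0],
  [0,[0,0,15],0],
])

```text
t: 17.45
tool_pos: [0.5939, -0.3279, 0.3066]
tool_rot: [-2.345, -2.09, 0.0]
contact_force: [-0.7, -0.4, -4.0]
opening: 0.0163
grip_force: 98.1
```

step_arm([
  [0,[0,0,1],0],
  [0,[0,0,2],0],
  [0,[0,0,3],0],
  [0,[0,0,3],0],
])

```text
t: 17.95
tool_pos: [0.594, -0.328, 0.3054]
tool_rot: [2.345, 2.09, -0.0]
contact_force: [-4.3, 2.7, 5.5]
opening: 0.0167
grip_force: 99.5
```

Contact came at the expected seating height. I'll let go and rise.

step_arm([
  [45,[0,0,-2],0],
  [45,[0,0,-2],0],
  [45,[0,0,-2],0],
  [45,[0,0,-2],0],
  [45,[0,0,-15],0],
  [45,[0,0,-40],0],
  [45,[0,0,-65],0],
  [0,[0,0,-75],0],
  [0,[0,0,-75],0],
  [0,[0,0,-75],0],
  [0,[0,0,-75],0],
])

```text
t: 19.32
tool_pos: [0.5937, -0.3278, 0.3771]
tool_rot: [-2.343, -2.089, 0.001]
contact_force: [-0.7, 0.2, -0.3]
opening: 0.0002
grip_force: 0.0
```

```bash
python3 mv.py .594 -.328 .352 -6.6; python3 - <<'E'
from h import *
s=eyes.get_image("scene");t=eyes.get_image("top")
cv2.imwrite("pics/s8.png",s[:,:,::-1])
for n,im in(("scene",s),("top",t)):
    r=im.astype(int);m=(r[...,0]>110)&(r[...,1]<70)&(r[...,2]<70)
    p=proj(n,[(.594,-.328,.17)])[0];k=np.argwhere(m);k=k[np.hypot(k[:,1]-p[0],k[:,0]-p[1])<12]
    print(n,p,k.mean(0)[::-1] if len(k) else None,len(k))
a=cv2.resize(s[155:265,290:400],(400,400),interpolation=cv2.INTER_CUBIC)
b=cv2.resize(t[140:220,275:355],(400,400),interpolation=cv2.INTER_CUBIC)
cv2.imwrite("pics/c8.png",np.hstack([a,b])[:,:,::-1])
E
```

```text
t 19.32 p [ 0.5937 -0.3278  0.3771] yhead -6.58 tilt [ 0.0012 -0.0022 -1.    ] open 0.0002 grip 0.0 F [-0.74  0.24 -0.31] q [-0.61  0.19  1.51 -0.    1.44 -0.5 ]
shift mm [-0.2  0.4 25.1] yaw 0.0
scene [352.01563301 195.94730884] [351. 198.] 1
top [323.71197566 176.14896104] None 0
```

View pics/c8.png

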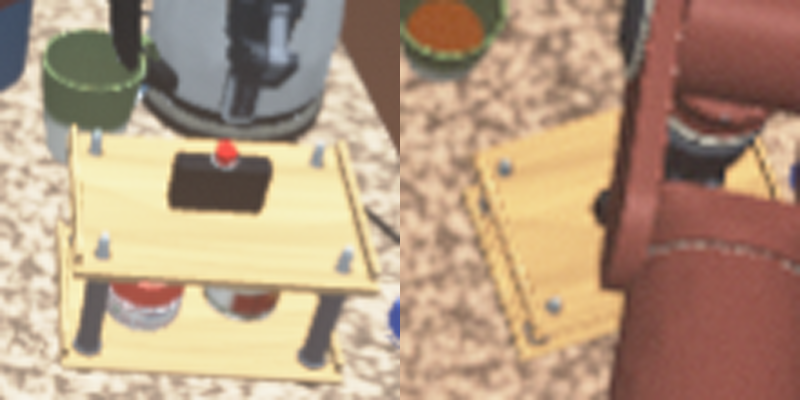

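All four pins stand through the corner holes and the shelf sits level, with the red button out at crop (227,153). Now I'll press it with the fingers shut.

step_arm([
  [0,[0,0.4,12],0],
  [0,[0,0.4,24],0],
  [0,[0,0.4,29],0],
  [0,[0,0.4,32],0],
  [0,[0,0.4,34],0],
  [0,[0,0.4,35],0],
  [0,[0,0.4,35],0],
])

```text
t: 20.3
tool_pos: [0.5944, -0.3279, 0.3444]
tool_rot: [2.345, 2.09, 0.0]
contact_force: [-1.9, 1.5, 2.5]
opening: -0.0002
grip_force: 1.6
```

step_arm([
  [0,[0,0,2],0],
  [0,[0,0,4],0],
  [0,[0,0,6],0],
  [0,[0,0,6],0],
])

```text
t: 20.8
tool_pos: [0.5945, -0.328, 0.3403]
tool_rot: [2.344, 2.09, 0.0]
contact_force: [-5.1, 3.5, 11.1]
opening: -0.0
grip_force: 5.7
```

step_arm([
  [0,[0,0,1.5],0],
  [0,[0,0,3],0],
  [0,[0,0,3],0],
])

```text
t: 21.18
tool_pos: [0.5946, -0.328, 0.3402]
tool_rot: [2.344, 2.089, 0.0]
contact_force: [-11.0, 5.9, 19.3]
opening: 0.0001
grip_force: 10.2
```

The force climbs with no further travel, so the button is at its stop. I'll rise and check.

step_arm([
  [0,[0,0,-10],0],
  [0,[0,0,-40],0],
  [0,[0,0,-90],0],
  [0,[100,-50,-100],0],
  [0,[160,-60,-100],0],
  [0,[220,-60,-100],0],
  [0,[280,-60,-100],0],
  [0,[280,-60,-100],0],
  [0,[280,-60,-100],0],
])

```text
t: 22.3
tool_pos: [0.5668, -0.0405, 0.434]
tool_rot: [-2.341, -2.095, -0.001]
contact_force: [-0.1, -0.9, 0.1]
opening: -0.0
grip_force: 0.0
```

```bash
python3 - <<'E'
from h import *
s=eyes.get_image("scene");t=eyes.get_image("top")
s8=cv2.imread("pics/s8.png")[:,:,::-1];d=np.abs(s.astype(int)-s8).max(2)
print("rack region diff vs after release",d[185:260,305:395].mean(),"noise far",d[250:280,310:390].mean())
for n,im in(("scene",s),("top",t)):
    r=im.astype(int);m=(r[...,0]>140)&(r[...,1]<90)&(r[...,2]<90)
    p=proj(n,[(.594,-.328,.17)])[0];k=np.argwhere(m);k=k[np.hypot(k[:,1]-p[0],k[:,0]-p[1])<8];print(n,"button exp",p,"got",k.mean(0)[::-1] if len(k) else None,len(k))
s0=cv2.imread("pics/scene0.png")[:,:,::-1];d=np.abs(s.astype(int)-s0).max(2)
print("salt,timer diff",d[180:210,258:276].mean(),d[180:208,215:241].mean())
o=monitor.get_obs();print(o["t"],o["contact_force"],o["dq"].round(3))
E
```

```text
rack region diff vs after release 1.909037037037037 noise far 1.8416666666666666
scene button exp [352.01563301 195.94730884] got [351.94117647 197.        ] 17
top button exp [323.71197566 176.14896104] got [324.6 176.6] 10
salt,timer diff 2.6148148148148147 3.348901098901099
22.4 [ 0.51155021  0.30941189 -0.51225943] [-0.029  0.005 -0.005  0.     0.005 -0.001]
```

The shelf hasn't moved since it was released, the button is out again, and the salt shaker and timer are where they started. I'll hand it in.

```bash
python3 -c "
from station import finish_job;print(finish_job())"
```

```text
the job is handed in; nothing more can be done
None
```

I handed the job in at 22.4 s: the shelf sits on all four posts and is let go, the red lock button was pressed to its stop and is out again, and the salt shaker, timer and tins look undisturbed in the pictures; no verdict was returned.

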